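# Stop the belt and lift the stranded tin off it with tongs

### The arm

A 6-joint arm with a two-finger parallel gripper is mounted at the origin on the work surface. World frame = base frame: x ahead of the robot, y to its left, z up, the work surface at z = 0. Lengths are in m, angles in rad, forces in N, time in s.
With the tool pointing down it reaches from about 0.375 to 0.9 m from the base axis. Payload 3.1 kg.
Tool frame: the origin (TCP) lies at the very end of the fingers, on their centre line; the grasp point (between the pads) lies 19 mm behind it; z points along the fingers, y is the line along which they close (so a half turn about z gives the same grasp; the last joint's range is limited). The gripper opens to 85 mm and grips with 20 to 120 N. Pads are 22 mm wide; open, the fingers measure 114 mm over their backs; the gripper's body (76 mm by 85 mm) begins 54 mm behind the grasp point. The pads swing forward as they close: fully open they stand 13 mm farther back than shut.
Start: joints at [-1.333, 0.527, 1.433, -0, 1.181, -0.178], TCP at [0.252, -0.572, 0.231] pointing down, gripper open.
Joint ranges: [-3.08, 3.08], [-0.75, 2.2], [0.22, 2.44], [-1.43, 4.57], [0, 2.65], [-2.85, 2.85]. Speed limits (rad/s): [2.79, 2.79, 3.14, 3.14, 3.14, 3.14].

### API

Orientations are given as a unit quaternion [x, y, z, w].
In Python, from rig import monitor, read_camera, job_done gives the robot as it stands.
- The arm moves only by the shell command python3 -m jog 'ROWS' [OPENING] [FORCE]. ROWS is JSON, one flat list of numbers, 6 for each row, row after row: the shift along the tool's x, y, z in m, then the turn, a rotation vector about the tool's x, y, z in degrees. In form: [dx, dy, dz, wx, wy, wz, dx, dy, dz, wx, wy, wz, ...]. A call has 1 to 12 rows; each row is the pose to reach, as a shift and turn from the pose commanded when the call began, along the tool's axes at that moment; what a row does not reach only later rows make up. A row lasts 1/12 s, in which the tool goes at most 41.7 mm and 7.16 degrees, less where a joint would pass 70% of its speed; a pose out of reach is approached as far as the arm can. A call with a gripper value outside its range is refused whole. OPENING is the finger opening in m, from 0 to 0.0854, set as the call begins (- or left out, the last holds). The fingers move at their own pace and stop on an object; FORCE is the grip in N (left out, the last holds). Time passes only in rows, so rows that repeat a pose let the fingers close. It gives the time, the measured TCP pose, the force, the opening and the grip force at its end, in the units of the state.
- monitor.read_state(): the state, without advancing time (a new reading comes with each control period).
- read_camera(name): name is "scene" or "top" or "wrist"; returns a dict with "img" (420x560x3 uint8, blue, green, red), "z_map" (420x560 float32, m along the optical axis (not along the pixel's ray), 0 where there is no reading), "K" (3x3 intrinsics, pixels), "R" (3x3) and "t" (3): a world point X has camera coordinates R X + t; the wrist camera has in their place "hand_eye" (4x4, takes a point from camera to tool coordinates, whose origin is the TCP and whose axes are the flange's). Camera axes: x right, y down, z forward; pixel columns grow to the right and rows downward; lengths in m; the calibration is good to about 2 mm. A picture is of the moment at which its call begins: read the wrist's pose just before it.
- job_done(): hands the job in; it is judged then, once.
The state is a dict: "time_s": time; "qpos": joint angles; "qd": joint speeds; "joint_efforts": joint torques, N m; "eef_pos": TCP position; "eef_rot": TCP orientation; "contact_force": force on the tool from outside, world axes, zero at the start; "torque": the same for the moment, N m; "gripper_width": finger opening in m; "grip_force": force on a finger pad.
Only numpy, scipy, OpenCV 4.12 (cv2) and the standard library are available. Lean on these libraries where they do the work, as an engineer would, in place of code of your own. Each camera call takes 0.05 s, during which the arm holds its last target. There are 200 camera calls.

### The job

The orange tin has got stranded on the packing bench's belt: first press the red mushroom stop button fully down, then pick up the green-handled tongs, close them on the orange tin and lift it well clear of the belt (about 10 cm). Finish while still holding it up there in the tongs, steady and touching nothing else. The gripper's fingers must not touch the tin, and everything else on the belt and the bench stays where it is.

Things in the scene. Friction and masses are not known exactly. Their poses are not given: they have to be found in the camera images.
- stop_top (a point): Centre of the top of the red mushroom push button, 40 mm across, on a fixed yellow box 80 x 80 mm and 35 mm high standing on the bench (button top 69 mm above the bench, lower than the belt). It is pressed straight down.
- stop (a joint): Travel of the mushroom button in m: 0 up, 0.006 fully down; it takes 1.2 N to start and 4.8 N fully down, and springs back up by itself when let go.
- tongs_grip (a point): Where to grip the tongs: middle between their two upright green handle plates, 17 mm above the tongs' underside. Axes: x along the tongs to the tips, z up, y across (squeezed along y). Plates 56 mm long (x), 34 mm high from the underside, 5 mm thick; over their outsides 46 mm with tongs open, 30 mm when closed on the tin, 11 mm shut. The hinge (20 mm across, 30 mm high) lies at x = -110 mm.
- tongs_tips (a point): Middle between the two tip pads, 118 mm ahead (x) of tongs_grip, 13 mm above the tongs' underside; same axes. Black rubber pads 36 mm long (x), 26 mm high from the underside, 5 mm thick; open they leave 69 mm between them and measure 80 mm over their outsides.
- tongs_jaw (a joint): Angle of the hinged (+y) arm, rad: 0 open, 0.14 closed on the tin, 0.30 shut. The -y arm is fixed in the tongs' frame, so the middle line turns by half this value towards -y. A spring holds them open: 6 N squeeze on the plates starts closing them, 9 N when closed on the tin, 11 N shut (without tin).
- tin_center (a point): Centre (15 mm above its underside) of the orange tin: upright cylinder 38 mm in diameter, 30 mm high, about 45 g, standing on the belt. The one to lift.
- tin: The same orange tin; origin at the centre of its underside.
- tongs: The steel tongs, lying flat on the bench with both arms side by side; origin on the underside straight below tongs_grip, same axes. 105 g, 250 mm long, mass centre within 15 mm of tongs_grip. Squeezed only partly (plates at about 38 mm) they can be carried open.
- conveyor: Fixed belt conveyor: origin on the bench under its middle, y along the belt, x across it, away from the robot. Black belt 120 mm wide, 680 mm long, top 75 mm above the bench; side rails out to x = +-73 mm, 68 mm high, so nothing stands above the belt. Blue gear box, 55 mm high, behind it at x = 75 to 135 mm. The belt stands still throughout.
- tin_blue: Blue tin, same size as the orange one, on the belt; leave it. Origin at its underside.
- carton: Small kraft carton with red foot, 55 x 50 x 45 mm high, on the belt; leave it. Origin at its underside.
- tape: Roll of packing tape lying on the bench, 90 mm across, 48 mm high; leave it. Origin at its underside.
- glue: White bottle with a red cap, 48 mm across, 140 mm high, at the right side of the bench; leave it. Origin at its underside.
- marker: Black and blue marker pen, 130 mm long, lying at the left side of the bench; leave it. Origin at its middle, underside.
Not all that is in view belongs to the job. There is more than one size of the marker; the job needs the largest.

How it is judged:
On the way, in this order (a step that is already met when the one before it is completed fails the run):
1. the stop button is pressed fully down (5 mm or more) (value of joint stop above 0.005 m), for 0.05 s.
2. the tongs, gripped by the fingers, are closed on the orange tin (contact force between the fingers and tongs above 2 N and contact force between tongs and tin above 1 N), for 0.1 s.
3. the orange tin is lifted more than 60 mm off the belt in the tongs (z of tin_center in the frame of conveyor above 0.15 m and contact force between tongs and tin above 1 N), for 0.2 s.
At the end, for the whole second after the job is handed in: The orange tin is held still (under 30 mm/s) in the tongs alone, its underside over 60 mm above the belt: fingers press the tongs (over 2 N), tongs the tin (over 1 N), both touch nothing else, no finger on the tin, and all other loose things are within 20 mm of their starts (all of step 3 and contact force between the fingers and tongs above 2 N and contact force between each of the arm, the fingers and tin below 0.2 N and linear speed of tin below 0.03 m/s and contact force between each of tin, tongs and conveyor below 0.2 N and contact force between each of tin, tongs and tin_blue below 0.2 N and contact force between each of tin, tongs and carton below 0.2 N and contact force between each of tin, tongs and tape below 0.2 N and contact force between each of tin, tongs and glue below 0.2 N and contact force between each of tin, tongs and marker below 0.2 N and distance of each of tin_blue, carton, tape, glue, marker from where it was at the start of the episode below 0.02 m); the arm keeps its last pose, push and grip.
It fails at once if the gripper or arm touches the orange tin (contact force between any of the fingers, the arm and tin above 0.5 N).
It fails at once if another loose thing is moved more than 20 mm (distance of any of tin_blue, carton, tape, glue, marker from where it was at the start of the episode above 0.02 m).
It also fails if it takes over 53 s, if anything falls off the work surface, if the arm or the gripper's body presses on something with over 40 N, if the wrist force passes 120 N, or if a joint passes its speed limit or range.

## Working session

There is one attempt and no reset: what is moved stays moved. The work goes in short steps, Python scripts to look and compute and a shell command to move; the robot and the scene stay as the last step left them, time stands still between calls to the robot, and variables do not carry over. Pictures are saved under pics/ and viewed, at most 10 in all, crops included, and the job is handed in when it is done.

```bash
mkdir -p pics; ls
python3 - <<'E'
from rig import monitor, read_camera
import cv2, numpy as np
s=monitor.read_state(); print(s['time_s'],s['eef_pos'],s['eef_rot'],s['gripper_width'])
for n in ['scene','top']:
    c=read_camera(n); cv2.imwrite(f'pics/{n}0.png',c['img']); np.savez(f'{n}0.npz',**{k:v for k,v in c.items()})
    print(n,c['R'].round(3).tolist(),c['t'],c['K'][0])
E
```

```text
pics
0.0 [ 0.25228537 -0.57102775  0.23031366] [ 9.78467534e-01  2.06397848e-01 -3.28229083e-05 -1.10138295e-03] 0.08517081310423684
scene [[-0.863, 0.506, 0.014], [0.426, 0.741, -0.519], [-0.273, -0.442, -0.855]] [ 0.47324804 -0.18802645  1.44171492] [446.96948486   0.         280.99017158]
top [[0.02, -1.0, 0.009], [-0.982, -0.021, -0.189], [0.189, -0.006, -0.982]] [-0.02498416  0.54492744  1.29542573] [419.84092944   0.         283.10807086]
```

View pics/top0.png

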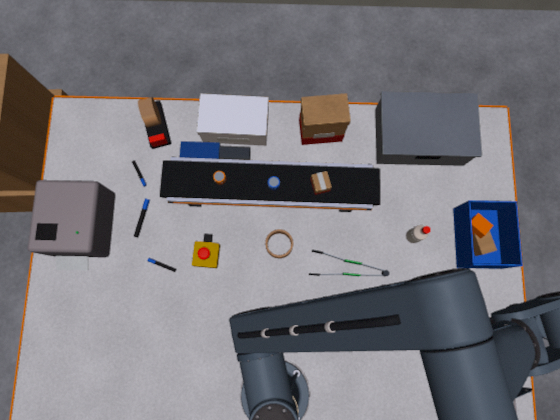

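View pics/scene0.png

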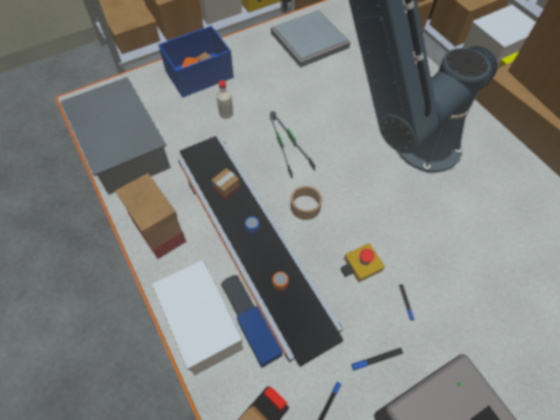

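The top view shows the red button at (204,254), the orange tin at (219,177), the blue tin at (274,182) and the carton at (321,182). The tongs have green plates at (351,262) and (351,274), the hinge at (386,272) and tips to the left, towards +y.

```bash
cat > h.py <<'E'
import numpy as np, cv2
def ray(c,uv,z):
    R,t,K=c['R'],c['t'],c['K']; o=-R.T@t
    d=R.T@np.linalg.inv(K)@np.array([uv[0],uv[1],1.]); return o+d*(z-o[2])/d[2]
def blobs(c,lo,hi,box,amin=4):
    x0,y0,x1,y1=box; hsv=cv2.cvtColor(c['img'],cv2.COLOR_BGR2HSV)
    m=cv2.inRange(hsv,np.array(lo),np.array(hi)); k=np.zeros_like(m); k[y0:y1,x0:x1]=m[y0:y1,x0:x1]
    n,l,s,ce=cv2.connectedComponentsWithStats(k)
    return [(s[i,4],ce[i],s[i,:4]) for i in range(1,n) if s[i,4]>=amin]
E
python3 - <<'E'
from h import *
np.set_printoptions(precision=4,suppress=True)
T=dict(np.load('top0.npz'));S=dict(np.load('scene0.npz'))
def show(n,c,lo,hi,box,z):
    for a,ce,b in blobs(c,lo,hi,box): print(n,a,ce,b,ray(c,ce,z))
show('btnT',T,(0,150,100),(6,255,255),(190,235,225,270),.069)
show('btnS',S,(0,150,100),(6,255,255),(345,235,390,285),.069)
show('grnT',T,(45,100,50),(80,255,255),(300,240,400,290),.034)
show('grnS',S,(45,100,50),(80,255,255),(260,100,330,190),.034)
show('tinT',T,(5,80,60),(20,255,255),(205,165,235,190),.09)
show('tinS',S,(3,80,60),(20,255,255),(265,265,295,295),.09)
show('bluT',T,(100,100,60),(125,255,255),(262,170,288,194),.09)
show('dark',T,(0,0,0),(180,255,90),(300,240,395,285),.015)
# tin top lid plane
for n,p in [('hinge',(386,272)),('tip1',(314,251)),('tip2',(311,274)),('beltL',(163,182)),('beltR',(379,187))]: print(n,ray(T,p,.02))
E
```

```text
btnT 104 [203.3942 252.9904] [198 248  12  11] [0.4222 0.232  0.069 ]
btnS 138 [366.6522 255.2101] [360 249  14  13] [0.4303 0.2365 0.069 ]
grnT 31 [352.4839 261.6129] [345 260  17   4] [ 0.4079 -0.2382  0.034 ]
grnT 30 [350.8333 274.0667] [343 273  17   3] [ 0.3683 -0.2325  0.034 ]
tinT 85 [219.0706 177.1882] [213 170  13  14] [0.6616 0.1919 0.09  ]
tinS 160 [279.95   281.1875] [271 271  18  20] [0.6657 0.1923 0.09  ]
bluT 78 [273.0641 182.6538] [267 176  14  13] [0.6475 0.0204 0.09  ]
dark 20 [316.95 251.4 ] [312 250  11   4] [ 0.4404 -0.1262  0.015 ]
dark 4 [344.75 260.75] [344 260   3   2] [ 0.4119 -0.2165  0.015 ]
dark 32 [384.9062 272.9375] [382 271   7   5] [ 0.3753 -0.3458  0.015 ]
dark 13 [314.5385 274.1538] [309 274  11   2] [ 0.3668 -0.1188  0.015 ]
dark 7 [391.8571 283.8571] [389 283   6   2] [ 0.3409 -0.3672  0.015 ]
hinge [ 0.378  -0.3481  0.02  ]
tip1 [ 0.4409 -0.1162  0.02  ]
tip2 [ 0.3668 -0.107   0.02  ]
beltL [0.661  0.3884 0.02  ]
beltR [ 0.6598 -0.3322  0.02  ]
```

```bash
cat > d.py <<'E'
# usage: python3 d.py x y z [heading_deg of tool x]  -> shift/turn from the present pose, in tool axes
import sys,numpy as np
from scipy.spatial.transform import Rotation as Ro
from rig import monitor
a=[float(v) for v in sys.argv[1:]]; s=monitor.read_state(); R=Ro.from_quat(s['eef_rot'])
x=R.as_matrix()[:,0]; h=np.degrees(np.arctan2(x[1],x[0]))
g=np.radians(a[3] if len(a)>3 else h)
G=Ro.from_matrix(np.array([[np.cos(g),np.sin(g),0],[np.sin(g),-np.cos(g),0],[0,0,-1]]))
print('heading',h.round(2),'shift',R.inv().apply(np.array(a[:3])-s['eef_pos']).round(4),'turn',np.degrees((R.inv()*G).as_rotvec()).round(2))
E
python3 -m jog '[0.4,-0.34,0,0,0,0, 0.4,-0.34,0,0,0,0, 0.4,-0.34,0,0,0,0, 0.4,-0.34,0,0,0,0, 0.4,-0.34,0,0,0,0, 0.4,-0.34,0,0,0,0, 0.4,-0.34,0,0,0,0, 0.4,-0.34,0,0,0,0, 0.4,-0.34,0,0,0,0, 0.4,-0.34,0,0,0,0, 0.4,-0.34,0,0,0,0, 0.4,-0.34,0,0,0,0]' 0 20
python3 d.py 0.427 0.234 0.1
```

```text
time_s: 1.1
eef_pos: [0.4704, -0.1195, 0.2312]
eef_rot: [0.978, 0.206, -0.0, -0.0]
contact_force: [1.2, -0.5, -0.6]
gripper_width: 0.0002
grip_force: 0.0
heading 23.81 shift [ 0.103  -0.3409  0.1313] turn [-0.02  0.02 -0.  ]
```

```bash
python3 -m jog '[0.1,-0.34,0.05,0,0,0, 0.1,-0.34,0.05,0,0,0, 0.1,-0.34,0.05,0,0,0, 0.1,-0.34,0.05,0,0,0, 0.1,-0.34,0.05,0,0,0, 0.1,-0.34,0.05,0,0,0, 0.1,-0.34,0.05,0,0,0, 0.1,-0.34,0.05,0,0,0, 0.1,-0.34,0.05,0,0,0, 0.1,-0.34,0.05,0,0,0, 0.1,-0.34,0.05,0,0,0, 0.1,-0.34,0.05,0,0,0]'
python3 d.py 0.427 0.234 0.08
```

```text
time_s: 2.1
eef_pos: [0.4241, 0.2294, 0.1811]
eef_rot: [0.978, 0.207, -0.0, 0.0]
contact_force: [-0.0, 0.3, 0.2]
gripper_width: 0.0001
grip_force: 0.0
heading 23.86 shift [ 0.0045 -0.003   0.1011] turn [0.02 0.04 0.  ]
```

```bash
python3 -m jog '[0.004,-0.003,0.04,0,0,0, 0.004,-0.003,0.08,0,0,0, 0.004,-0.003,0.1,0,0,0, 0.004,-0.003,0.106,0,0,0, 0.004,-0.003,0.109,0,0,0, 0.004,-0.003,0.111,0,0,0, 0.004,-0.003,0.113,0,0,0, 0.004,-0.003,0.115,0,0,0, 0.004,-0.003,0.115,0,0,0]'
```

```text
time_s: 2.85
eef_pos: [0.428, 0.2342, 0.0674]
eef_rot: [0.978, 0.206, 0.002, 0.0]
contact_force: [0.3, -0.5, 2.5]
gripper_width: 0.0002
grip_force: 0.9
```

```bash
python3 -m jog '[0,0,0.002,0,0,0, 0,0,0.004,0,0,0, 0,0,0.005,0,0,0, 0,0,0.006,0,0,0, 0,0,0.006,0,0,0, 0,0,0.006,0,0,0]'
```

```text
time_s: 3.35
eef_pos: [0.428, 0.2343, 0.0624]
eef_rot: [0.978, 0.207, 0.002, 0.0]
contact_force: [-0.4, -2.9, 19.6]
gripper_width: 0.0001
grip_force: 9.5
```

```bash
python3 -m jog '[0,0,-0.04,0,0,0, 0,0,-0.08,0,0,0, 0,0,-0.12,0,0,0, 0,0,-0.15,0,0,0, 0,0,-0.15,0,0,0]' 0.0854
python3 d.py 0.40 -0.215 0.21 82
```

```text
time_s: 3.77
eef_pos: [0.4301, 0.2357, 0.2159]
eef_rot: [0.978, 0.207, 0.006, -0.001]
contact_force: [-0.3, -0.4, -0.6]
gripper_width: 0.0604
grip_force: 0.0
heading 23.85 shift [-0.2098  0.4     0.0039] turn [  0.42  -0.6  -58.15]
```

```bash
python3 -m jog '[-0.21,0.4,0,0,0,-58, -0.21,0.4,0,0,0,-58, -0.21,0.4,0,0,0,-58, -0.21,0.4,0,0,0,-58, -0.21,0.4,0,0,0,-58, -0.21,0.4,0,0,0,-58, -0.21,0.4,0,0,0,-58, -0.21,0.4,0,0,0,-58, -0.21,0.4,0,0,0,-58, -0.21,0.4,0,0,0,-58, -0.21,0.4,0,0,0,-58, -0.21,0.4,0,0,0,-58]'
python3 -m jog '[0,0,0,0,0,0,0,0,0,0,0,0]'
python3 - <<'E'
from rig import monitor, read_camera
import cv2, numpy as np
s=monitor.read_state();c=read_camera('wrist');cv2.imwrite('pics/w1.png',c['img'])
np.savez('w1.npz',**c,p=s['eef_pos'],q=s['eef_rot']);print(c['hand_eye'].round(3),c['K'])
E
```

```text
time_s: 4.77
eef_pos: [0.3965, -0.2, 0.2095]
eef_rot: [0.756, 0.655, 0.0, -0.001]
contact_force: [0.4, 0.4, 0.4]
gripper_width: 0.0855
grip_force: 0.0
time_s: 4.93
eef_pos: [0.3972, -0.2008, 0.2095]
eef_rot: [0.757, 0.653, 0.0, -0.001]
contact_force: [-0.1, 0.9, -0.7]
gripper_width: 0.0855
grip_force: 0.0
[[-0.    -0.958 -0.286  0.073]
 [ 1.    -0.    -0.    -0.001]
 [ 0.    -0.286  0.958 -0.142]
 [ 0.     0.     0.     1.   ]] [[292.22027294   0.         277.66915886]
 [  0.         292.22027294 214.71811228]
 [  0.           0.           1.        ]]
```

View pics/w1.png

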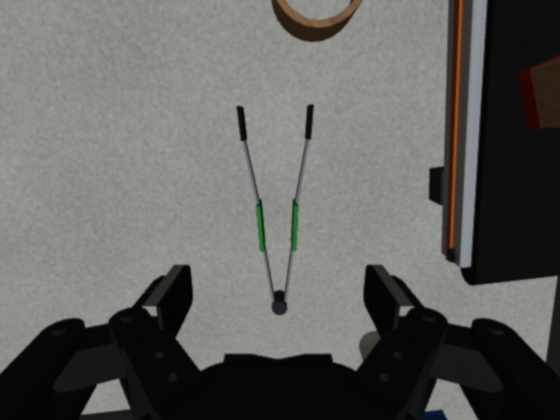

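The wrist view shows the green plates at about (261,226) and (294,226), the pads at (241,123) and (310,122), and the hinge at (279,303). The tongs are open and aligned with the hand.

```bash
cat >> h.py <<'E'
from scipy.spatial.transform import Rotation as Ro
def wcam(d):
    d=dict(d); T=np.eye(4); T[:3,:3]=Ro.from_quat(d['q']).as_matrix(); T[:3,3]=d['p']
    M=np.linalg.inv(T@d['hand_eye']); d['R'],d['t']=M[:3,:3],M[:3,3]; return d
E
python3 - <<'E'
from h import *
np.set_printoptions(precision=4,suppress=True)
c=wcam(np.load('w1.npz')); 
g=[ray(c,b[1],.025) for b in blobs(c,(45,100,40),(80,255,255),(240,190,320,260),40)]
t=[ray(c,b[1],.02) for b in blobs(c,(0,0,0),(180,255,60),(225,95,325,145),40)]
h=[ray(c,b[1],.025) for b in blobs(c,(0,0,0),(180,255,90),(265,285,295,318),40)]
print(g,t,h)
G=np.mean(g,0);T=np.mean(t,0);v=T-G;print(G,T,np.linalg.norm(v),np.degrees(np.arctan2(v[1],v[0])))
v=T-h[0];print(np.degrees(np.arctan2(v[1],v[0])),h[0]+v/np.linalg.norm(v)*.11)
E
python3 d.py 0.388 -0.235 0.1 82
```

```text
[array([ 0.3702, -0.2369,  0.025 ]), array([ 0.41  , -0.2416,  0.025 ])] [array([ 0.4412, -0.1272,  0.02  ]), array([ 0.3692, -0.1181,  0.02  ])] [array([ 0.3771, -0.3392,  0.025 ])]
[ 0.3901 -0.2392  0.025 ] [ 0.4052 -0.1227  0.02  ] 0.11765248543098808 82.62365670174421
82.61790590222367 [ 0.3913 -0.2302  0.0225]
heading 81.68 shift [-0.0373 -0.0032  0.1093] turn [-0.12 -0.12 -0.32]
```

```bash
python3 -m jog '[-0.04,-0.005,0.04,0,0,-1, -0.04,-0.005,0.08,0,0,-1, -0.04,-0.005,0.12,0,0,-1, -0.04,-0.005,0.13,0,0,-1, -0.04,-0.005,0.13,0,0,-1, -0.04,-0.005,0.13,0,0,-1]'
python3 d.py 0.390 -0.238 0.002 82.6
```

```text
time_s: 5.48
eef_pos: [0.3864, -0.2355, 0.0795]
eef_rot: [0.749, 0.662, -0.0, -0.002]
contact_force: [0.3, -0.5, -0.7]
gripper_width: 0.0854
grip_force: 0.0
heading 82.94 shift [-0.0023  0.0042  0.0775] turn [-0.19 -0.17  0.34]
```

```bash
python3 -m jog '[-0.002,0.004,0.03,0,0,0, -0.002,0.004,0.055,0,0,0, -0.002,0.004,0.068,0,0,0, -0.002,0.004,0.074,0,0,0, -0.002,0.004,0.076,0,0,0, -0.002,0.004,0.076,0,0,0]'
python3 -m jog '[0,0,0,0,0,0,0,0,0,0,0,0,0,0,0,0,0,0,0,0,0,0,0,0,0,0,0,0,0,0,0,0,0,0,0,0]' 0.038 30
```

```text
time_s: 5.98
eef_pos: [0.3915, -0.2404, 0.0054]
eef_rot: [0.75, 0.662, 0.0, 0.001]
contact_force: [0.7, -0.2, 0.4]
gripper_width: 0.0857
grip_force: 0.0
time_s: 6.48
eef_pos: [0.3914, -0.2409, 0.0056]
eef_rot: [0.75, 0.661, 0.0, 0.001]
contact_force: [0.9, 1.6, 8.4]
gripper_width: 0.0379
grip_force: 9.7
```

```bash
python3 -m jog '[0,0,-0.004,0,0,0, 0,0,-0.01,0,0,0, 0,0,-0.03,0,0,0, 0,0,-0.06,0,0,0,0,0,-0.10,0,0,0,0,0,-0.14,0,0,0,0,0,-0.15,0,0,0,0,0,-0.15,0,0,0,0,0,-0.15,0,0,0]'
python3 - <<'E'
from rig import monitor, read_camera
import cv2, numpy as np
s=monitor.read_state();c=read_camera('wrist');cv2.imwrite('pics/w2.png',c['img'])
np.savez('w2.npz',**c,p=s['eef_pos'],q=s['eef_rot'])
E
python3 d.py 0.520 0.192 0.16 0
```

```text
time_s: 7.23
eef_pos: [0.3906, -0.2402, 0.155]
eef_rot: [0.75, 0.661, 0.0, 0.001]
contact_force: [-0.4, 0.2, -1.1]
gripper_width: 0.0382
grip_force: 6.8
heading 82.82 shift [ 0.4446  0.075  -0.0058] turn [-9.000e-02  1.000e-02  8.282e+01]
```

View pics/w2.png

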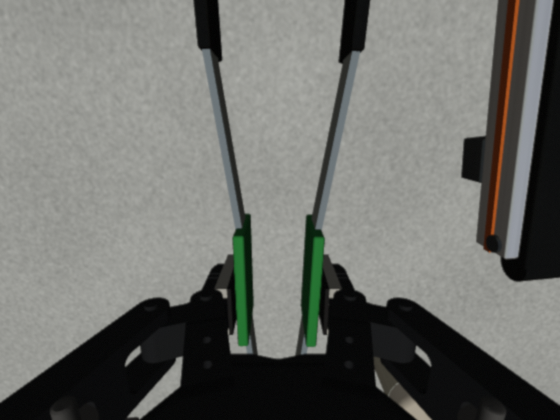

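The tongs are held evenly: plates at (241,290) and (314,290), pads at (207,25) and (354,25). The pad midpoint is within 3 px of the hand centre. I'll check the pitch from depth.

Run:
```python
from h import *
np.set_printoptions(precision=4,suppress=True)
d=np.load('w2.npz');c=wcam(d);K=c['K']
for u,v in [(207,6),(209,35),(354,6),(353,35),(214,80),(345,80),(240,250),(318,250),(240,330),(312,330)]:
    z=d['z_map'][v,u]; pc=np.array([(u-K[0,2])/K[0,0]*z,(v-K[1,2])/K[1,1]*z,z,1]); print((u,v),(d['hand_eye']@pc)[:3])
```

```text
(207, 6) [ 0.115  -0.0261 -0.019 ]
(209, 35) [ 0.1058 -0.0261 -0.0189]
(354, 6) [ 0.1162  0.0278 -0.0152]
(353, 35) [ 0.1057  0.0272 -0.0191]
(214, 80) [ 0.0906 -0.0254 -0.0176]
(345, 80) [ 0.0907  0.0257 -0.0171]
(240, 250) [ 0.023  -0.0167 -0.027 ]
(318, 250) [ 0.0231  0.0165 -0.0271]
(240, 330) [-0.0168 -0.0181 -0.0275]
(312, 330) [-0.017   0.0152 -0.0273]
```

```bash
python3 -m jog '[0,0,-0.02,0,0,7, 0.03,0.005,-0.04,0,0,14, 0.445,0.1,-0.04,0,0,83, 0.445,0.1,-0.04,0,0,83, 0.445,0.1,-0.04,0,0,83, 0.445,0.1,-0.04,0,0,83, 0.445,0.1,-0.04,0,0,83, 0.445,0.1,-0.04,0,0,83, 0.445,0.1,-0.04,0,0,83, 0.445,0.1,-0.04,0,0,83, 0.445,0.1,-0.04,0,0,83, 0.445,0.1,-0.04,0,0,83]'
python3 d.py 0.543 0.192 0.2 0
```

```text
time_s: 8.28
eef_pos: [0.5215, 0.1256, 0.1916]
eef_rot: [0.998, 0.061, -0.003, 0.0]
contact_force: [0.2, 0.2, -1.6]
gripper_width: 0.038
grip_force: 6.8
heading 7.03 shift [ 0.0294 -0.0632 -0.0085] turn [0.   0.34 7.03]
```

```bash
python3 -m jog '[0.029,-0.06,-0.008,0,0,7, 0.029,-0.06,-0.008,0,0,7, 0.029,-0.06,-0.008,0,0,7, 0.029,-0.06,-0.008,0,0,7, 0.029,-0.06,-0.008,0,0,7]'
python3 - <<'E'
from rig import monitor, read_camera
import cv2, numpy as np
s=monitor.read_state();c=read_camera('wrist');cv2.imwrite('pics/w3.png',c['img'])
np.savez('w3.npz',**c,p=s['eef_pos'],q=s['eef_rot'])
E
python3 d.py 0.543 0.192 0.2 0
```

```text
time_s: 8.7
eef_pos: [0.5422, 0.1867, 0.2]
eef_rot: [1.0, 0.003, -0.003, 0.001]
contact_force: [0.8, -0.3, -1.7]
gripper_width: 0.0379
grip_force: 6.8
heading 0.32 shift [ 0.0007 -0.0058  0.0004] turn [0.06 0.27 0.32]
```

View pics/w3.png

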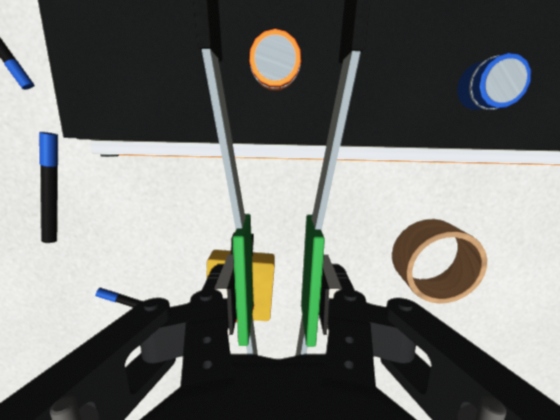

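The orange tin's lid is at about (275,58), between the pads. The hinge ends up above the button box, with about 10 mm clearance.

```bash
python3 - <<'E'
from h import *
np.set_printoptions(precision=4,suppress=True)
c=wcam(np.load('w3.npz'))
hsv=cv2.cvtColor(c['img'],cv2.COLOR_BGR2HSV);m=cv2.inRange(hsv,(3,130,120),(20,255,255));m[:,:235]=0;m[:,320:]=0;m[110:]=0
# top rim: outer hull of the upper part
k=max(cv2.findContours(m,cv2.RETR_EXTERNAL,cv2.CHAIN_APPROX_NONE)[0],key=cv2.contourArea);k=k[k[:,0,1]<66]
e=cv2.fitEllipse(k);print(e,cv2.boundingRect(k))
P=ray(c,e[0],.105);print(P)
x0,_,w,_=cv2.boundingRect(k);print(ray(c,(x0,58),.105),ray(c,(x0+w,58),.105))
E
python3 d.py 0.543 0.192 0.2 0
```

```text
((274.7062072753906, 57.17864990234375), (51.14565658569336, 56.48464584350586), 179.59152221679688) (249, 29, 52, 37)
[0.6628 0.1896 0.105 ]
[0.6622 0.2083 0.105 ] [0.6624 0.1705 0.105 ]
heading 0.32 shift [ 0.0007 -0.0058  0.0004] turn [0.06 0.27 0.32]
```

```bash
python3 -m jog '[0.002,-0.0035,0.0,0,0,0.3, 0.002,-0.0035,0.03,0,0,0.3, 0.002,-0.0035,0.06,0,0,0.3, 0.002,-0.0035,0.075,0,0,0.3,0.002,-0.0035,0.08,0,0,0.3,0.002,-0.0035,0.08,0,0,0.3,0.002,-0.0035,0.08,0,0,0.3]'
python3 - <<'E'
from rig import monitor, read_camera
import cv2, numpy as np
s=monitor.read_state();c=read_camera('wrist');cv2.imwrite('pics/w4.png',c['img'][:300,130:430])
E
python3 d.py 0.544 0.190 0.086 0
```

```text
time_s: 9.33
eef_pos: [0.5465, 0.1902, 0.1228]
eef_rot: [1.0, -0.0, 0.0, -0.0]
contact_force: [-0.1, -0.1, -0.7]
gripper_width: 0.0379
grip_force: 6.8
heading -0.0 shift [-0.0031  0.0005  0.0374] turn [-0.02 -0.13 -0.  ]
```

View pics/w4.png

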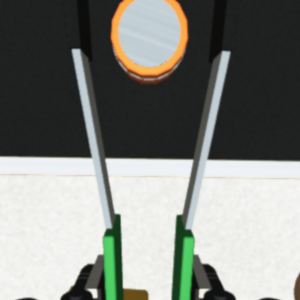

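The tin at column 150 is centred between the pads' inner edges at 90 and 212. Lowering the rest of the way.

```bash
python3 -m jog '[-0.003,0,0.012,0,0,0, -0.003,0,0.022,0,0,0, -0.003,0,0.03,0,0,0, -0.003,0,0.034,0,0,0,-0.003,0,0.036,0,0,0,-0.003,0,0.036,0,0,0,-0.003,0,0.036,0,0,0]'
python3 d.py 0.544 0.190 0.086 0
```

```text
time_s: 9.97
eef_pos: [0.5432, 0.1908, 0.0865]
eef_rot: [1.0, 0.0, 0.0, -0.0]
contact_force: [-0.1, 0.2, -1.1]
gripper_width: 0.0382
grip_force: 6.8
heading 0.05 shift [0.0008 0.0008 0.0005] turn [-0.   -0.02  0.05]
```

```bash
python3 -m jog '[0,0,0,0,0,0,0,0,0,0,0,0,0,0,0,0,0,0,0,0,0,0,0,0,0,0,0,0,0,0,0,0,0,0,0,0,0,0,0,0,0,0,0,0,0,0,0,0]' 0.02 30
```

```text
time_s: 10.63
eef_pos: [0.5432, 0.1908, 0.0865]
eef_rot: [1.0, 0.0, 0.0, -0.0]
contact_force: [1.5, 0.3, -0.4]
gripper_width: 0.0301
grip_force: 32.3
```

Closed on the tin: the plates read 30.1 mm, as specified. Lifting.

```bash
python3 -m jog '[0,0,-0.005,0,0,0, 0,0,-0.012,0,0,0, 0,0,-0.022,0,0,0, 0,0,-0.034,0,0,0,0,0,-0.046,0,0,0,0,0,-0.058,0,0,0,0,0,-0.07,0,0,0,0,0,-0.082,0,0,0,0,0,-0.094,0,0,0,0,0,-0.104,0,0,0,0,0,-0.108,0,0,0,0,0,-0.11,0,0,0]'
python3 -m jog '[0,0,0,0,0,0,0,0,0,0,0,0,0,0,0,0,0,0,0,0,0,0,0,0,0,0,0,0,0,0,0,0,0,0,0,0]'
python3 - <<'E'
from rig import read_camera
import cv2, numpy as np
from h import *
w=read_camera('wrist')['img'];c=read_camera('scene');t=read_camera('top')['img']
cv2.imwrite('pics/f.png',np.hstack([w[:300,130:430],cv2.resize(c['img'][160:360,180:380],(300,300))]))
d=cv2.absdiff(t,dict(np.load('top0.npz'))['img'])[160:200,255:335];print(d.max(),d.mean())
E
```

```text
time_s: 11.63
eef_pos: [0.5432, 0.1908, 0.1976]
eef_rot: [1.0, 0.0, 0.001, -0.0]
contact_force: [0.0, 0.4, -1.8]
gripper_width: 0.0298
grip_force: 32.3
time_s: 12.13
eef_pos: [0.5427, 0.1907, 0.1959]
eef_rot: [1.0, 0.0, -0.0, 0.0]
contact_force: [-0.4, -0.0, -1.1]
gripper_width: 0.03
grip_force: 32.3
13 2.895208333333333
```

View pics/f.png

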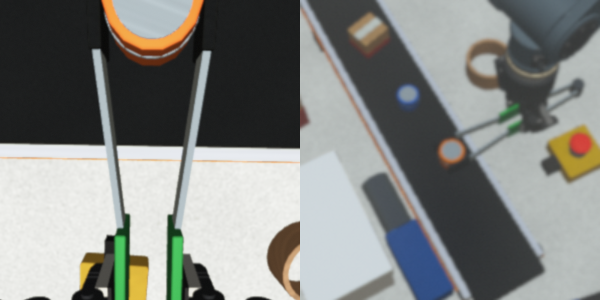

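The tin is held between the pads, lifted about 11 cm and level. The blue tin and the carton have not moved.

```bash
python3 -c "from rig import job_done; print(job_done())"
```

```text
the job is handed in; nothing more can be done
None
```

The stop button was pressed fully down first, and the job was handed in with the orange tin held steady in the green-handled tongs about 11 cm above the belt; the judge's verdict was not shown.

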